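# Scrape the broken plate off the sloping draining board

## Task

A plate has broken on the sloping draining board. Take the scraper block by its wooden grip, lay its rubber foot flat to the slope and wipe all three pieces sideways off the end of the board into the open steel tray, then stand the scraper upright on the counter again. Keep the fingers off the sharp pieces and leave the other things where they are.

Things in the scene. Friction and masses are not known exactly. Their poses are not given: they have to be found in the camera images.
- board: Fixed sloping draining board of brown wood, 300 mm long along its y. Origin on the counter under its middle; x points level from its low to its high edge (roughly away from the robot), z up. Its flat face rises at 28 degrees towards +x, from x = -73, z = 45 mm to x = +73, z = 122 mm (165 mm along the slope). Both ends (y = +-150 mm) and the high edge are open.
- deck (a point): Middle of the board's sloping face, 83.7 mm above the counter, straight above the board's origin. Along the low edge of the face, 82.5 mm down the slope from here, a lip 10 mm thick stands 12 mm above the face, square to it.
- tray: Fixed open steel tray, 220 (x) x 140 (y) x 40 mm high, wall and floor 4 mm, 3 mm from one end of the board and parallel to it (its middle 20 mm nearer the low edge), its rim just below the face's low edge; at the board's +y or -y end, it varies. Origin at the centre of its underside, axes parallel to the board's.
- tin: Fixed closed steel tin, 220 (x) x 140 (y) x 40 mm high, flat lid, against the other end of the board. Not used. Origin at the centre of its underside, axes parallel to the board's.
- scraper: Loose scraper block, 0.17 to 0.35 kg, 90 mm high, standing upright on the counter left of the board. Black rubber foot 140 (its x) x 28 (y) x 30 mm high, flat underneath; from 30 to 90 mm up a pale wooden grip 100 (x) x 24 mm (y), to be taken across the 24 mm. Origin at the centre of the foot's underside, z up; x within 30 degrees of straight ahead. The foot just fits the slope above the lip.
- shard0: Loose piece of a white plate, a five-sided slab about 54 mm across and 10 mm thick, 25 to 50 g, lying flat on the sloping face near the lip, its middle within 100 mm of the board's middle along its length. Origin at the centre of its underside. The foot can start beyond it, overhanging the end of the board.
- shard1: Loose piece of a white plate, a four-sided slab about 54 mm across and 10 mm thick, 25 to 50 g, lying flat on the sloping face near the lip, its middle within 100 mm of the board's middle along its length. Origin at the centre of its underside. The foot can start beyond it, overhanging the end of the board.
- shard2: Loose piece of a white plate, a six-sided slab about 52 mm across and 10 mm thick, 25 to 50 g, lying flat on the sloping face near the lip, its middle within 100 mm of the board's middle along its length. Origin at the centre of its underside. The foot can start beyond it, overhanging the end of the board.
- mug: White mug, 80 mm across, 90 mm high, with a handle, in front of the board. Bystander; origin at the centre of its underside.
- jar: Glass jar with steel lid, 70 mm across, 100 mm high, beyond the scraper. Bystander; origin at the centre of its underside.
- mill: Dark wooden pepper mill, 54 mm across, 135 mm high, in front of the board's right half. Bystander; origin at the centre of its underside.
- cup: Blue cup, 80 mm across, 70 mm high, to the right near the robot. Bystander; origin at the centre of its underside.
Not all that is in view belongs to the job. What is shaped like the scraper but red is not meant.

How it is judged:
On the way, in this order (a step that is already met when the one before it is completed fails the run):
1. the scraper is laid to the slope of the board: its foot over the face and close to it (its middle 60 to 125 mm above the counter), leaning between 18 and 40 degrees (angle between scraper's own z axis and vertical between 0.314 and 0.7 rad and x of scraper in the frame of board between -0.045 and 0.03 m and y of scraper in the frame of board between -0.2 and 0.2 m and z of scraper in the frame of board between 0.06 and 0.125 m), for 0.2 s.
2. all three pieces lie in the tray (x of shard0 in the frame of tray between -0.11 and 0.11 m and y of shard0 in the frame of tray between -0.07 and 0.07 m and height (world z) of each of shard0, shard1, shard2 below 0.05 m and x of shard1 in the frame of tray between -0.11 and 0.11 m and y of shard1 in the frame of tray between -0.07 and 0.07 m and x of shard2 in the frame of tray between -0.11 and 0.11 m and y of shard2 in the frame of tray between -0.07 and 0.07 m), for 0.2 s.
At the end, for the whole second after the job is handed in: All three pieces lie at rest inside the tray (their origins within its 220 x 140 mm outline and under 50 mm above the counter), and the scraper stands at rest on the counter itself, upright within 4.5 degrees, let go (all of step 2 and linear speed of each of shard0, shard1, shard2, scraper below 0.02 m/s and height (world z) of scraper below 0.003 m and angle between scraper's own z axis and vertical below 0.08 rad); the robot touches nothing.
It fails at once if the fingers or the arm touch a piece with more than 1 N (contact force between any of the fingers, the arm and shard0 above 1 N or contact force between any of the fingers, the arm and shard1 above 1 N or contact force between any of the fingers, the arm and shard2 above 1 N).
It fails at once if a bystander (mug, jar, mill or cup) is moved by more than 30 mm (distance of any of mug, jar, mill, cup from where it was at the start of the episode above 0.03 m).
It also fails if it takes over 67 s, if anything falls off the work surface, if the arm or the gripper's body presses on something with over 40 N, if the wrist force passes 120 N, or if a joint passes its speed limit or range.

## Robot

A 6-joint arm with a two-finger parallel gripper is mounted at the origin on the work surface. World frame = base frame: x ahead of the robot, y to its left, z up, the work surface at z = 0. Lengths are in m, angles in rad, forces in N, time in s.
With the tool pointing down it reaches from about 0.3 to 0.775 m from the base axis. Payload 14.6 kg.
Tool frame: the origin (TCP) lies midway between the tips of the shut fingers; the grasp point (between the pads) lies 19 mm behind it (ctrl.pinch_z is the z of the grasp point in the tool frame, in m); z points along the fingers, y is the line along which they close (so a half turn about z gives the same grasp; the last joint's range is limited). The gripper opens to 94 mm and grips with 3 to 60 N. Pads are 16 mm wide; open, the fingers measure 119 mm over their backs; the gripper's body (75 mm by 177 mm) begins 78 mm behind the grasp point.
Start: joints at [-1.404, 0.3, 1.521, -0, 1.321, -0.067], TCP at [0.127, -0.535, 0.169] pointing down, gripper open.
Joint ranges: [-3.03, 3.03], [-0.79, 2.21], [0.23, 2.52], [-1.04, 4.18], [0, 3.07], [-2.55, 2.55]. Speed limits (rad/s): [2.22, 2.22, 2.57, 3.14, 3.14, 3.14].

## Interface

Orientations are given as [roll, pitch, yaw] about the fixed x, y, z axes, in that order (R = Rz(yaw) Ry(pitch) Rx(roll)).
In Python, from station import ctrl, camera, ticket gives the robot as it stands. The module is installed in compiled form; this text tells all that it offers.
- The arm moves only by the shell command python3 -m inch 'ROWS' [FORCE]. ROWS is text: rows parted by semicolons, each of 7 numbers parted by spaces: the opening, from -1 (shut) to 1 (fully open), then the shift along the tool's x, y, z in units of 0.03 m (1.0 is 0.03 m), then the turn, a rotation vector about the tool's x, y, z in units of 10 degrees (1.0 is 10 degrees). In form: grip dx dy dz rx ry rz; .... A call has 1 to 10 rows; each row shifts and turns the commanded pose from where the row before left it, along the tool's axes as they then stand; what a row does not reach is not made up. A row lasts 1/8 s, in which the tool goes at most 62.5 mm and 10.7 degrees, less where a joint would pass 70% of its speed; a pose out of reach is approached as far as the arm can. A call with a number of a shift or a turn outside -1 to 1 is refused whole. A call with a gripper value outside its range is refused whole. The fingers move at their own pace and stop on an object; FORCE is the grip in N (left out, the last holds). Time passes only in rows, so rows that do not move let the fingers close. It gives the time, the measured TCP pose, the force, the opening and the grip force at its end, in the units of the state.
- ctrl.get_obs(): the state, without advancing time (a new reading comes with each control period).
- camera(name): name is "scene" or "top" or "wrist"; returns a dict with "img" (480x640x3 uint8, blue, green, red), "range_z" (480x640 float32, m along the optical axis (not along the pixel's ray), 0 where there is no reading), "intrinsics" (3x3 intrinsics, pixels), "view" (4x4, takes a point from world to camera coordinates). Camera axes: x right, y down, z forward; pixel columns grow to the right and rows downward; lengths in m; the calibration is good to about 2 mm. A picture is of the moment at which its call begins.
- ticket.hand_in(): hands the job in; it is judged then, once.
The state is a dict: "time_s": time; "qpos": joint angles; "joint_vel": joint speeds; "tau": joint torques, N m; "ee_pos": TCP position; "eef_rot": TCP orientation; "force": force on the tool from outside, world axes, zero at the start; "moment": the same for the moment, N m; "grip_width": finger opening in m; "grip_force": force on a finger pad.
Only numpy, scipy, OpenCV 4.12 (cv2) and the standard library are available. Lean on these libraries where they do the work, as an engineer would, in place of code of your own. Each camera call takes 0.05 s, during which the arm holds its last target. There are 200 camera calls.

## Working session

There is one attempt and no reset: what is moved stays moved. The work goes in short steps, Python scripts to look and compute and a shell command to move; the robot and the scene stay as the last step left them, time stands still between calls to the robot, and variables do not carry over. Pictures are saved under pics/ and viewed, at most 10 in all, crops included, and the job is handed in when it is done.

```bash
mkdir -p pics; python3 - <<'E'
from station import ctrl,camera
import cv2,numpy as np
for n in ["scene","top"]:
    c=camera(n); cv2.imwrite(f"pics/{n}0.png",c["img"]); np.savez(f"{n}0.npz",**c)
    print(n,c["intrinsics"].round(1).tolist(),c["view"].round(3).tolist())
print(ctrl.get_obs(),ctrl.pinch_z)
E
```

```text
scene [[452.9, 0.0, 316.0], [0.0, 452.9, 244.8], [0.0, 0.0, 1.0]] [[-0.055, 0.998, 0.013, 0.077], [0.608, 0.043, -0.793, -0.284], [-0.792, -0.036, -0.61, 1.625], [0.0, 0.0, 0.0, 1.0]]
top [[488.9, 0.0, 324.3], [0.0, 488.9, 227.4], [0.0, 0.0, 1.0]] [[-0.022, -0.999, -0.031, -0.006], [-0.991, 0.026, -0.128, 0.558], [0.129, 0.028, -0.991, 1.132], [0.0, 0.0, 0.0, 1.0]]
{'time_s': 0.1, 'qpos': array([-1.40358758e+00,  3.00389430e-01,  1.52149963e+00,  1.59061957e-05,
        1.32069558e+00, -6.65886571e-02]), 'joint_vel': array([ 5.65727882e-05, -3.09174092e-03, -1.52455021e-03,  9.54786642e-05,
        1.77757702e-03,  2.57391916e-04]), 'tau': array([ 1.02365553e-03, -5.32646406e+01, -3.53282690e+01,  7.08797760e-02,
        2.34999123e-02, -4.68025814e-05]), 'ee_pos': array([ 0.12738441, -0.53477561,  0.1685656 ]), 'eef_rot': array([-3.14060388e+00, -8.13800448e-05,  2.33793420e-01]), 'force': array([ 0.56630761,  0.11324222, -0.43161057]), 'moment': array([-0.02506355,  0.03845173, -0.02752572]), 'grip_force': 0.0, 'grip_width': 0.0941513391209888} -0.0188
```

View pics/scene0.png

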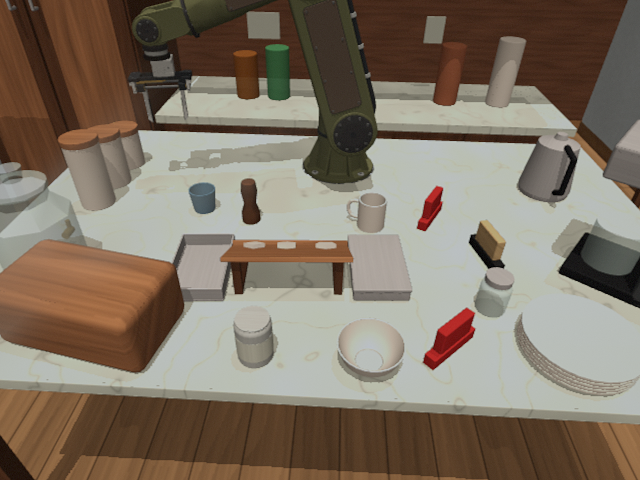

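View pics/top0.png

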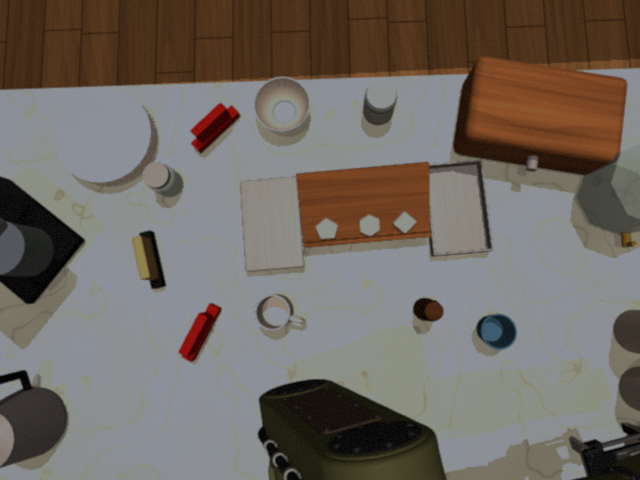

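Candidates in the top view: the red block at (215,127), the red block at (200,332), and the block with a pale grip and black foot at (148,259). By the description I choose (148,259). The open tray is at (460,208), the -y end; the closed tin is at (272,224). The shards are at (326,229), (370,225) and (404,222). Next I measure and check the choice in a crop.

```bash
cat > h.py <<'E'
import numpy as np,cv2
def cloud(c):
    K=c["intrinsics"];d=c["range_z"];v,u=np.mgrid[:480,:640]
    P=np.stack([(u-K[0,2])/K[0,0]*d,(v-K[1,2])/K[1,1]*d,d],-1)
    T=np.linalg.inv(c["view"]);return P@T[:3,:3].T+T[:3,3]
def rect(xy):
    (c,s,a)=cv2.minAreaRect((xy*1000).astype(np.float32));return np.round(c,1),np.round(s,1),round(a,1)
E
python3 - <<'E'
from h import *
c=dict(np.load("top0.npz"));P=cloud(c);img=c["img"].astype(int);hsv=cv2.cvtColor(c["img"],cv2.COLOR_BGR2HSV)
cv2.imwrite("pics/crop.png",cv2.resize(c["img"][200:310,90:240],None,fx=4,fy=4,interpolation=cv2.INTER_CUBIC))
def box(u0,v0,u1,v1):
    m=np.zeros((480,640),bool);m[v0:v1,u0:u1]=1;return m&(c["range_z"]>0)
print("counter z",np.percentile(P[280:300,330:400,2],[5,50,95]))
Z=P[...,2]
s=box(115,215,185,305)
for n,m in(("foot",s&(Z>.02)&(Z<.04)),("grip",s&(Z>.08)),("all",s&(Z>.015))):
    print(n,m.sum(),rect(P[m][:,:2]),np.median(Z[m]))
b=box(285,150,445,255)&(Z>.048)
br=b&(hsv[...,1]>100)
print("board",br.sum(),rect(P[br][:,:2]))
A=P[br];A=A[(A[:,2]>.06)];
co=np.linalg.lstsq(np.c_[A[:,:2],np.ones(len(A))],A[:,2],rcond=None)[0];print("plane",co,np.degrees(np.arctan(np.hypot(*co[:2]))),np.degrees(np.arctan2(co[1],co[0])))
sh=b&(hsv[...,1]<80)&(hsv[...,2]>110)
n,l,st,ce=cv2.connectedComponentsWithStats(sh.astype(np.uint8))
for i in range(1,n):
    if st[i,4]>100: print("shard",ce[i].round(),P[l==i].mean(0).round(4),rect(P[l==i][:,:2]))
for nm,q in(("tray",(427,155,500,262)),("tin",(235,168,308,278))):
    m=box(*q)&(Z>.03)&(Z<.046)&(hsv[...,1]<100);print(nm,m.sum(),rect(P[m][:,:2]))
for nm,q in(("mug",(250,285,310,340)),("jar",(140,155,185,205)),("mill",(405,285,450,330)),("cup",(470,305,525,355)),("red",(170,295,230,365))):
    m=box(*q)&(Z>.03);print(nm,P[m].min(0).round(3),P[m].max(0).round(3))
E
```

```text
counter z [-0.00328736  0.00054856  0.00426594]
foot 347 (array([492.9, 401.1]), array([140.2,  29.3]), 14.0) 0.02992157246945948
grip 493 (array([493.1, 400.8]), array([99.9, 25.7]), 13.5) 0.08954049709518763
all 1161 (array([492.9, 400.9]), array([140.2,  29.7]), 14.0) 0.06753745544672562
board 8230 (array([ 599.7, -114.3]), array([161.6, 300.2]), 3.6)
plane [ 0.52569767  0.03284104 -0.23027833] 27.776784686569858 3.5746985993314317
shard [404. 222.] [ 0.5617 -0.2056  0.0687] (array([ 561.5, -206.2]), array([37.7, 42.6]), 43.3)
shard [369. 225.] [ 0.5567 -0.1243  0.0689] (array([ 556.6, -124.2]), array([46.7, 45. ]), 87.9)
shard [326. 229.] [ 0.5506 -0.025   0.0691] (array([552.7, -25.2]), array([44.3, 49.6]), 3.7)
tray 593 (array([ 599.4, -337.3]), array([220.7, 141.7]), 3.6)
tin 5221 (array([571.7, 107.8]), array([220.9, 140.6]), 3.6)
mug [0.324 0.029 0.03 ] [0.403 0.139 0.096]
jar [0.648 0.331 0.03 ] [0.75  0.433 0.106]
mill [ 0.335 -0.272  0.03 ] [ 0.386 -0.226  0.139]
cup [ 0.271 -0.443  0.03 ] [ 0.348 -0.364  0.076]
red [0.254 0.236 0.03 ] [0.383 0.321 0.096]
```

View pics/crop.png

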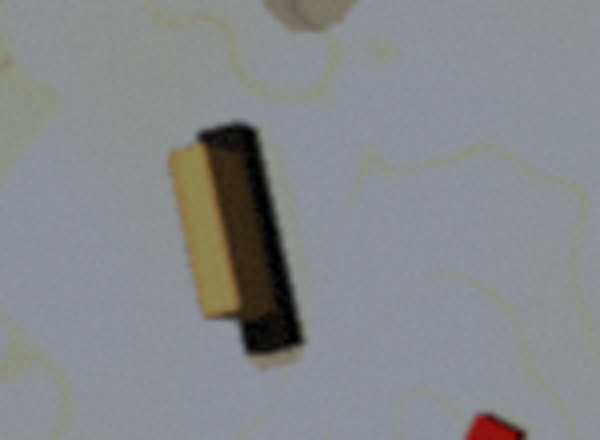

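The crop shows a pale grip over a black foot, so (148,259) is the scraper: centre (0.493, 0.401), yaw about 14°. From the plane, tray and tin together, the board is at (0.6055, -0.1135) with yaw 3.6°. The tray is at -y, so I wipe from +y to -y. First I move the arm across high up.

```bash
python3 -m inch '1 1 0 -1 0 0 0;1 1 0 -1 0 0 0;1 1 0 -1 0 0 0;1 1 0 0 0 0 0;1 1 0 0 0 0 0;1 1 0 0 0 0 0;1 1 0 0 0 0 0;1 1 0 0 0 0 0;1 1 0 0 0 0 0;1 1 0 0 0 0 0'
python3 -m inch '1 0.34 -1 0 0 0 0;1 0.34 -1 0 0 0 0;1 0.34 -1 0 0 0 0;1 0.34 -1 0 0 0 0;1 0.34 -1 0 0 0 0;1 0.34 -1 0 0 0 0;1 0.34 -1 0 0 0 0;1 0.34 -1 0 0 0 0;1 0.34 -1 0 0 0 0;1 0.34 -1 0 0 0 0'
python3 -m inch '1 0.34 -1 0 0 0 0;1 0.34 -1 0 0 0 0;1 0.34 -1 0 0 0 0;1 0.34 -1 0 0 0 0;1 0.34 -1 0 0 0 0;1 0.34 -1 0 0 0 0;1 0.34 -1 0 0 0 0;1 0.34 -1 0 0 0 0;1 0.34 -1 0 0 0 0;1 0.34 -1 0 0 0 0'
python3 -m inch '1 0.34 -1 0 0 0 0;1 0.34 -1 0 0 0 0;1 0.34 -1 0 0 0 0;1 0.34 -1 0 0 0 0;1 0.34 -1 0 0 0 0;1 0 0 0 0 0 0;1 0 0 0 0 0 0'
python3 -c "
from station import ctrl,camera
from h import *
o=ctrl.get_obs();print(o['ee_pos'],o['eef_rot'],o['qpos'])
c=camera('wrist');P=cloud(c);Z=P[...,2];R=(abs(P[...,0]-.493)<.1)&(abs(P[...,1]-.4)<.07)&(c['range_z']>0)
for a,b in((.084,.1),(.024,.036),(.015,.1)):
    m=R&(Z>a)&(Z<b);print(m.sum(),m.sum()>20 and rect(P[m][:,:2]))
"
```

```text
time_s: 1.35
ee_pos: [0.4201, -0.4651, 0.2586]
eef_rot: [-3.141, 0.0, 0.234]
force: [-1.1, -0.4, 0.9]
grip_width: 0.0942
grip_force: 0.0
time_s: 2.6
ee_pos: [0.4489, -0.149, 0.2588]
eef_rot: [-3.141, 0.0, 0.234]
force: [0.4, -0.1, -0.0]
grip_width: 0.094
grip_force: 0.0
time_s: 3.85
ee_pos: [0.4786, 0.1664, 0.2588]
eef_rot: [3.142, 0.001, 0.234]
force: [0.1, -0.8, 0.3]
grip_width: 0.094
grip_force: 0.0
time_s: 4.72
ee_pos: [0.4935, 0.3226, 0.2588]
eef_rot: [3.141, 0.001, 0.234]
force: [-0.4, -0.2, 0.5]
grip_width: 0.0938
grip_force: 0.0
[0.49348868 0.32258803 0.25878263] [3.14128101e+00 5.65634244e-04 2.33755394e-01] [ 5.16918755e-01  3.42912580e-01  1.25918555e+00 -1.41260898e-04
  1.54012470e+00  1.85396398e+00]
2603 (array([493.4, 403.4]), array([99.8, 24.5]), 13.8)
1021 (array([493.6, 403.5]), array([138.4,  28.4]), 14.0)
4493 (array([493.6, 403.5]), array([138.4,  28.4]), 14.0)
```

```bash
python3 -m inch '1 0.2 -0.86 0 0 0 -0.05;1 0.2 -0.86 0 0 0 0;1 0.2 -0.86 0 0 0 0;1 0 0 1 0 0 0;1 0 0 1 0 0 0;1 0 0 1 0 0 0;1 0 0 1 0 0 0;1 0 0 0 0 0 0'
python3 -m inch '1 0 0 1 0 0 0;1 0 0 1 0 0 0;1 0 0 0.7 0 0 0;1 0 0 0.46 0 0 0;1 0 0 0 0 0 0;-1 0 0 0 0 0 0;-1 0 0 0 0 0 0;-1 0 0 0 0 0 0;-1 0 0 0 0 0 0;-1 0 0 0 0 0 0' 50
python3 -m inch '-1 0 0 0 0 0 0;-1 0 0 0 0 0 0;-1 0 0 0 0 0 0'
```

```text
time_s: 5.78
ee_pos: [0.4921, 0.4012, 0.1374]
eef_rot: [3.14, 0.003, 0.242]
force: [0.2, -0.4, -0.0]
grip_width: 0.094
grip_force: 0.0
time_s: 7.02
ee_pos: [0.4927, 0.4026, 0.0443]
eef_rot: [-3.142, -0.0, 0.243]
force: [-0.3, -0.3, -0.3]
grip_width: 0.0476
grip_force: 0.0
time_s: 7.4
ee_pos: [0.4927, 0.4026, 0.0442]
eef_rot: [3.141, 0.0, 0.243]
force: [-0.9, -0.9, 0.1]
grip_width: 0.0235
grip_force: 50.0
```

```bash
python3 -m inch '-1 0 0 -0.4 0 0 0;-1 0 0 -0.8 0 0 0;-1 0 0 -1 0 0 0;-1 0 0 -1 0 0 0;-1 0 0 -1 0 0 0;-1 0 0 -1 0 0 0;-1 0 0 -0.5 0 0 0.5;-1 0 0 0 0 0 0.53;-1 0 0.5 0 0 0 0;-1 0 0.8 0 0 0 0'
python3 -m inch '-1 0 1 0 0 0 0;-1 0 1 0 0 0 0;-1 0 1 0 0 0 0;-1 0 1 0 0 0 0;-1 0 1 0 0 0 0;-1 0 1 0 0 0 0;-1 0 1 0 0 0 0;-1 0 1 0 0 0 0;-1 0 1 0 0 0 0;-1 0 1 0 0.5 0 0'
python3 -m inch '-1 0.18 0.9 0 0 0.5 0;-1 0 0.5 0 0 0.6 0;-1 0 0 0 0 0.6 0;-1 0 0 0 0 0.6 0;-1 0 0 0 0 0 0;-1 0 0 0 0 0 0'
cat > where.py <<'E'
# scraper pose in the board frame from the TCP, and tool-axis units to a target (s, y, n in mm)
import sys,numpy as np
from scipy.spatial.transform import Rotation as R
from station import ctrl
o=ctrl.get_obs();T=R.from_euler('xyz',o['eef_rot']);p=o['ee_pos'];a=np.radians(28)
B=R.from_euler('z',3.6,degrees=True)*R.from_euler('y',-28,degrees=True)
deck=np.array([.6055,-.1135,.0837]);f=T.apply([0,0,.0442])+p
print('s,y,n mm',(B.inv().apply(f-deck)*1000).round(1),'force',o['force'].round(1),'q',o['qpos'].round(2),'grip',o['grip_width'].round(4))
want=B*R.from_euler('x',180,degrees=True)
print('turn left (10deg units)',((T.inv()*want).as_rotvec(degrees=True)/10).round(3))
if len(sys.argv)>3:
    t=deck+B.apply(np.array(list(map(float,sys.argv[1:4])))/1000)
    print('shift units',(T.inv().apply(t-f)/.03).round(2))
E
python3 where.py -8 142 20
```

```text
time_s: 8.65
ee_pos: [0.4949, 0.3626, 0.2151]
eef_rot: [3.141, 0.0, 0.066]
force: [0.1, 0.3, -0.3]
grip_width: 0.0235
grip_force: 50.0
time_s: 9.9
ee_pos: [0.5133, 0.0636, 0.2155]
eef_rot: [-3.053, -0.001, 0.067]
force: [0.9, 1.0, -2.7]
grip_width: 0.0236
grip_force: 50.0
time_s: 10.65
ee_pos: [0.522, 0.0225, 0.212]
eef_rot: [-3.048, -0.399, 0.027]
force: [0.3, 0.3, -1.9]
grip_width: 0.0236
grip_force: 50.0Traceback (most recent call last):
  File "where.py", line 8, in <module>
    print('s,y,n mm',(B.inv().apply(f-deck)*1000).round(1),'force',o['force'].round(1),'q',o['qpos'].round(2),'grip',o['grip_width'].round(4))
                                                                                                                     ^^^^^^^^^^^^^^^^^^^^^
AttributeError: 'float' object has no attribute 'round'
```

One row had its turn in the rx column by mistake; the pose correction below takes it out.

```bash
sed -i "s/,'grip',o\['grip_width'\].round(4)//" where.py; python3 where.py -8 142 20
```

```text
s,y,n mm [ -9.6 144.5 104.6] force [ 0.3  0.3 -1.9] q [-0.11 -0.05  1.87  0.18  0.94  1.33]
turn left (10deg units) [-0.45   0.506 -0.21 ]
shift units [0.31 0.3  2.79]
```

```bash
python3 -m inch '-1 0 0 0 -0.45 0.51 -0.21;-1 0 0 0 0 0 0;-1 0 0 0 0 0 0'; python3 where.py -8 142 20
```

```text
time_s: 11.02
ee_pos: [0.5223, 0.023, 0.2118]
eef_rot: [-3.14, -0.489, 0.062]
force: [-0.5, 0.4, -2.1]
grip_width: 0.0231
grip_force: 50.0
s,y,n mm [ -5.6 141.5 103.9] force [-0.5  0.4 -2.1] q [-0.06 -0.1   1.95  0.08  0.81  1.41]
turn left (10deg units) [-0.009  0.001 -0.006]
shift units [-0.08 -0.01  2.8 ]
```

```bash
python3 -m inch '-1 -0.08 0 0.9 0 0 0;-1 0 0 1 0 0 0;-1 0 0 0.9 0 0 0;-1 0 0 0 0 0 0;-1 0 0 0 0 0 0'; python3 where.py -8 142 2
python3 - <<'E'
from station import camera
import cv2
c=camera("scene");cv2.imwrite("pics/s1.png",cv2.resize(c["img"][150:310,170:430],None,fx=3,fy=3,interpolation=cv2.INTER_CUBIC))
E
```

```text
time_s: 11.65
ee_pos: [0.5596, 0.025, 0.1373]
eef_rot: [-3.141, -0.491, 0.061]
force: [-0.2, 0.7, -1.8]
grip_width: 0.0234
grip_force: 50.0
s,y,n mm [ -7.5 141.1  20.5] force [-0.2  0.7 -1.8] q [-0.05  0.07  1.96  0.09  0.62  1.4 ]
turn left (10deg units) [-0.002 -0.011 -0.009]
shift units [-0.02 -0.03  0.62]
```

View pics/s1.png

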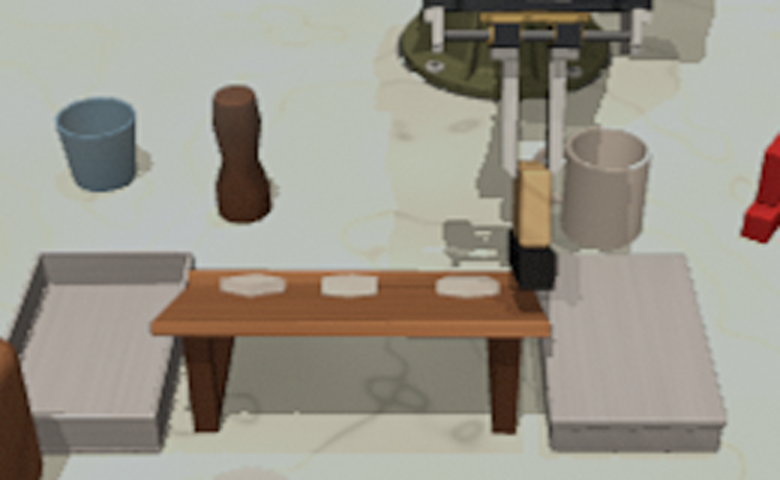

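The scraper (crop 532,230) hangs level with the slope at the board's +y end, clear of the nearest shard at (467,287). Fingers are well above the pieces. I lower it now.

```bash
python3 -m inch '-1 0 0 0.3 0 0 0;-1 0 0 0.15 0 0 0;-1 0 0 0.1 0 0 0;-1 0 0 0 0 0 0;-1 0 0 0 0 0 0'; python3 where.py -8 142 2;  python3 -m inch '-1 0 0 0.07 0 0 0;-1 0 0 0 0 0 0;-1 0 0 0 0 0 0'; python3 where.py -8 142 2
```

```text
time_s: 12.32
ee_pos: [0.5671, 0.0257, 0.1219]
eef_rot: [-3.141, -0.491, 0.062]
force: [-0.1, 0.5, -2.3]
grip_width: 0.0235
grip_force: 50.0
s,y,n mm [ -8.1 141.4   3.4] force [-0.1  0.5 -2.3] q [-0.05  0.11  1.96  0.09  0.59  1.4 ]
turn left (10deg units) [-0.001 -0.011 -0.006]
shift units [ 0.   -0.02  0.05]
time_s: 12.7
ee_pos: [0.5681, 0.0258, 0.12]
eef_rot: [-3.141, -0.49, 0.062]
force: [-1.0, -0.2, -2.1]
grip_width: 0.0232
grip_force: 50.0
s,y,n mm [ -8.1 141.4   1.3] force [-1.  -0.2 -2.1] q [-0.05  0.12  1.96  0.09  0.58  1.4 ]
turn left (10deg units) [-0.001 -0.01  -0.006]
shift units [ 0.01 -0.02 -0.02]
```

```bash
python3 -m inch '-1 0 0.2 0 0 0 0;-1 0 0.4 0 0 0 0;-1 0 0.5 0 0 0 0;-1 0 0.5 0 0 0 0;-1 0 0.5 0 0 0 0;-1 0 0.5 0 0 0 0;-1 0 0.5 0 0 0 0;-1 0 0.5 0 0 0 0;-1 0 0.4 0 0 0 0;-1 0 0 0 0 0 0'; python3 where.py -8 0 1.5
python3 - <<'E'
from station import camera
import cv2
c=camera("scene");cv2.imwrite("pics/s2.png",cv2.resize(c["img"][150:310,170:430],None,fx=3,fy=3,interpolation=cv2.INTER_CUBIC))
E
```

```text
time_s: 13.95
ee_pos: [0.5755, -0.0948, 0.1199]
eef_rot: [-3.141, -0.49, 0.061]
force: [0.5, -0.4, -1.6]
grip_width: 0.0233
grip_force: 50.0
s,y,n mm [-8.4 20.5  1.2] force [ 0.5 -0.4 -1.6] q [-0.32  0.16  1.91  0.3   0.64  0.99]
turn left (10deg units) [ 0.002 -0.01  -0.011]
shift units [ 0.01  0.68 -0.01]
```

View pics/s2.png

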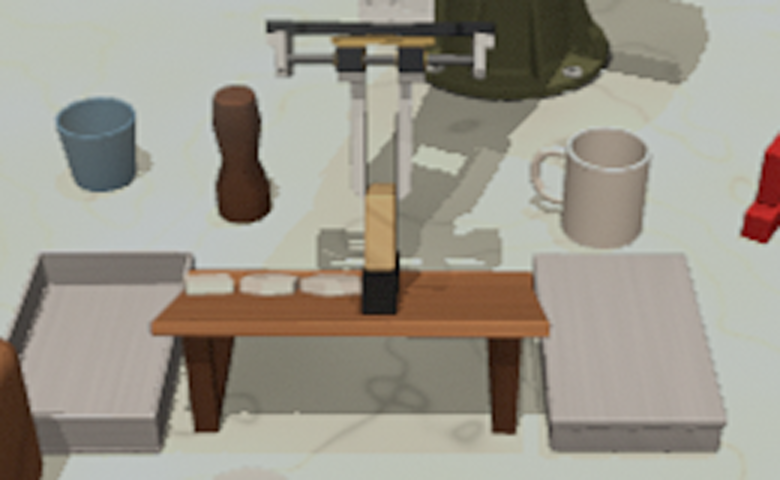

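All three pieces lie in a row ahead of the foot (crop x 185–360), the foremost at the tray edge. I carry on wiping.

```bash
python3 -m inch '-1 0 0.3 0 0 0 0;-1 0 0.5 0 0 0 0;-1 0 0.5 0 0 0 0;-1 0 0.5 0 0 0 0;-1 0 0.5 0 0 0 0;-1 0 0.5 0 0 0 0;-1 0 0.5 0 0 0 0;-1 0 0.5 0 0 0 0;-1 0 0.5 0 0 0 0;-1 0 0.5 0 0 0 0'; python3 -m inch '-1 0 0.5 0 0 0 0;-1 0 0.5 0 0 0 0;-1 0 0.5 0 0 0 0;-1 0 0.4 0 0 0 0;-1 0 0 0 0 0 0;-1 0 0 0 0 0 0';python3 where.py -8 -170 1.5
python3 - <<'E'
from station import camera
import cv2
c=camera("scene");cv2.imwrite("pics/s3.png",cv2.resize(c["img"][150:310,130:390],None,fx=3,fy=3,interpolation=cv2.INTER_CUBIC))
E
```

```text
time_s: 15.25
ee_pos: [0.5844, -0.2388, 0.1198]
eef_rot: [-3.141, -0.49, 0.062]
force: [-0.8, 0.6, -1.1]
grip_width: 0.0235
grip_force: 50.0
time_s: 16.0
ee_pos: [0.5879, -0.2943, 0.1197]
eef_rot: [-3.141, -0.49, 0.062]
force: [0.5, -0.5, -2.1]
grip_width: 0.023
grip_force: 50.0
s,y,n mm [  -8.6 -179.3    1.1] force [ 0.5 -0.5 -2.1] q [-0.67  0.36  1.65  0.45  0.81  0.58]
turn left (10deg units) [-0.003 -0.009 -0.006]
shift units [ 0.02 -0.31 -0.01]
```

View pics/s3.png

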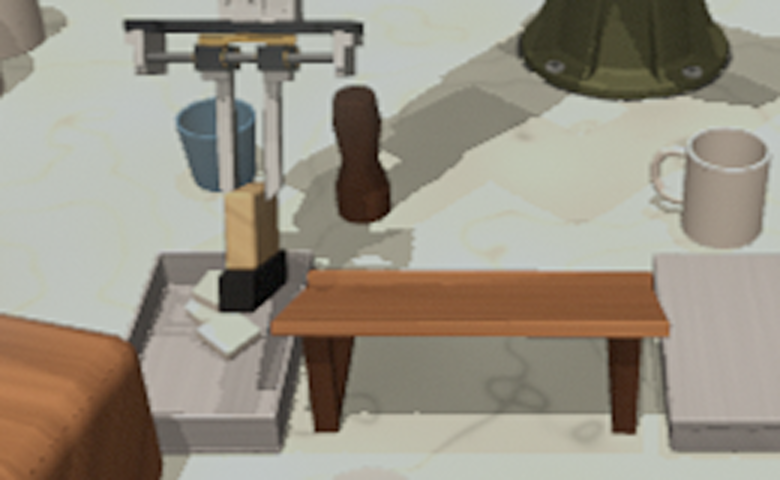

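The board is clear and at least two pieces show in the tray (crop ~(225,320)); the rest is hidden behind the foot. I lift, straighten and check from above.

```bash
python3 -m inch '-1 0 0 -0.5 0 0 0;-1 0 0 -1 0 0 0;-1 0 0 -1 0 0 0;-1 0 0 -1 0 0 0;-1 0 -1 0 0 0 0;-1 0 -1 0 0 -0.7 0;-1 0 -1 0 0 -0.7 0;-1 0 -1 0 0 -0.7 0;-1 0 -1 0 0 -0.7 0;-1 0 -1 0 0 0 0'
python3 -m inch '-1 0 0 0 0 0 0'
python3 - <<'E'
from station import ctrl,camera
from h import *
o=ctrl.get_obs();print(o['ee_pos'],o['eef_rot'],o['qpos'].round(2))
c=camera("top");cv2.imwrite("pics/t1.png",c["img"][100:400,200:560])
P=cloud(c);Z=P[...,2];hsv=cv2.cvtColor(c["img"],cv2.COLOR_BGR2HSV)
B=np.array([[.998,.0628],[-.0628,.998]]);L=(P[...,:2]-[.5994,-.3373])@B.T
m=(abs(L[...,0])<.104)&(abs(L[...,1])<.064)&(c["range_z"]>0)&(Z>.009)
n,l,st,ce=cv2.connectedComponentsWithStats(m.astype(np.uint8))
for i in range(1,n):
    if st[i,4]>40: print(ce[i].round(),st[i,4],L[l==i].mean(0).round(3),Z[l==i].max().round(3))
E
```

```text
time_s: 17.3
ee_pos: [0.5279, -0.1168, 0.2131]
eef_rot: [-3.142, -0.0, 0.063]
force: [-1.2, 1.1, -2.6]
grip_width: 0.0235
grip_force: 50.0
time_s: 17.42
ee_pos: [0.5274, -0.1165, 0.2135]
eef_rot: [-3.141, -0.003, 0.064]
force: [0.1, -0.5, -2.7]
grip_width: 0.0234
grip_force: 50.0
[ 0.52740266 -0.1165343   0.21351381] [-3.14126652e+00 -2.88185446e-03  6.41860149e-02] [-0.29  0.25  1.49  0.    1.41  1.22]
[460. 229.] 689 [-0.053 -0.003] 0.034
```

View pics/t1.png

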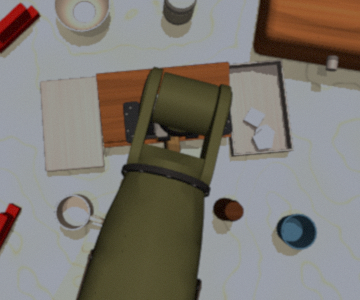

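```bash
python3 -m inch '-1 0 -1 0 0 0 0;-1 0 -1 0 0 0 0;-1 0 -1 0 0 0 0;-1 0 -1 0 0 0 0;-1 0 -1 0 0 0 0;-1 0 -1 0 0 0 0;-1 0 -1 0 0 0 0;-1 0 -1 0 0 0 0;-1 0 -1 0 0 0 0;-1 0 -1 0 0 0 0'
python3 -m inch '-1 0 -1 0 0 0 0;-1 0 -1 0 0 0 0;-1 0 -1 0 0 0 0;-1 0 -1 0 0 0 0;-1 0 -1 0 0 0 0;-1 0 -1 0 0 0 0;-1 0 -0.9 0 0 0 0;-1 0 -0.4 0 0 0 -1;-1 0 0 0 0 0 0;-1 0 0 0 0 0 0'
python3 - <<'E'
from station import ctrl,camera
import cv2,numpy as np
o=ctrl.get_obs();print(o['ee_pos'],o['eef_rot'])
f=lambda i,s:cv2.resize(i,s,interpolation=cv2.INTER_CUBIC)
a=camera("top")["img"][150:270,290:500];b=camera("scene")["img"][225:310,165:265]
cv2.imwrite("pics/t2.png",np.hstack([f(a,(420,240)),f(b,(380,240))]))
E
```

```text
time_s: 18.73
ee_pos: [0.5091, 0.1812, 0.2134]
eef_rot: [-3.141, -0.003, 0.06]
force: [0.2, -0.1, -3.0]
grip_width: 0.0238
grip_force: 50.0
time_s: 19.98
ee_pos: [0.4958, 0.3989, 0.2131]
eef_rot: [-3.141, -0.002, 0.232]
force: [-1.0, 0.2, -1.5]
grip_width: 0.0237
grip_force: 50.0
[0.4958376  0.39889602 0.21313616] [-3.14131432e+00 -2.22053590e-03  2.31830069e-01]
```

View pics/t2.png

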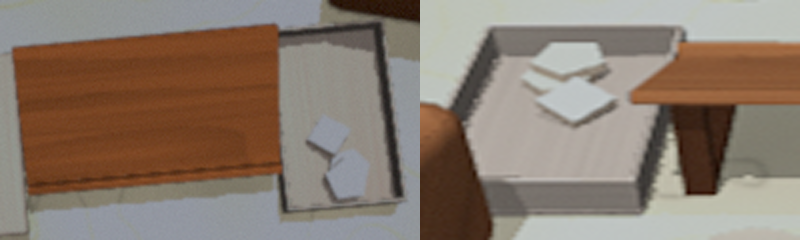

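All three pieces are in the tray: the four-sided one at (328,135), the five-sided one at (347,175), and the six-sided one partly under it, showing on the right at (535,80). The board is empty. I set the scraper down.

```bash
python3 -m inch '-1 0 0 1 0 -0.01 0;-1 0 0 1 0 0 0;-1 0 0 1 0 0 0;-1 0 0 1 0 0 0;-1 0 0 1 0 0 0;-1 0 0 0.3 0 0 0;-1 0 0 0.15 0 0 0;-1 0 0 0.08 0 0 0;-1 0 0 0 0 0 0;-1 0 0 0 0 0 0'
python3 -m inch '-1 0 0 0.05 0 0 0;-1 0 0 0.04 0 0 0;-1 0 0 0 0 0 0'
```

```text
time_s: 21.32
ee_pos: [0.4956, 0.4002, 0.0475]
eef_rot: [-3.141, -0.001, 0.236]
force: [-0.2, 0.8, -1.6]
grip_width: 0.0234
grip_force: 50.0
time_s: 21.7
ee_pos: [0.4954, 0.4, 0.0442]
eef_rot: [-3.141, -0.0, 0.236]
force: [-0.0, 0.4, -0.4]
grip_width: 0.0233
grip_force: 50.0
```

```bash
python3 -m inch '-1 0 0 0.01 0 0 0;0 0 0 0 0 0 0;1 0 0 0 0 0 0;1 0 0 0 0 0 0;1 0 0 0 0 0 0;1 0 0 0 0 0 0;1 0 0 0 0 0 0;1 0 0 0 0 0 0'
python3 -m inch '1 0 0 -0.5 0 0 0;1 0 0 -1 0 0 0;1 0 0 -1 0 0 0;1 0 0 -1 0 0 0;1 0 0 -1 0 0 0;1 0 0 -1 0 0 0;1 0 0 -1 0 0 0;1 0 0 0 0 0 0;1 0 0 0 0 0 0;1 0 0 0 0 0 0'
python3 -c "
from station import ctrl,camera
from h import *
c=camera('wrist');P=cloud(c);Z=P[...,2];R=(abs(P[...,0]-.493)<.1)&(abs(P[...,1]-.4)<.07)&(c['range_z']>0)
for a,b in((.08,.1),(.024,.036)):
    m=R&(Z>a)&(Z<b);print(m.sum(),rect(P[m][:,:2]),np.median(Z[m]))
A=P[R&(Z>.08)];print(np.linalg.lstsq(np.c_[A[:,:2],np.ones(len(A))],A[:,2],rcond=None)[0])
"
```

```text
time_s: 22.7
ee_pos: [0.4953, 0.4, 0.0439]
eef_rot: [-3.141, -0.0, 0.236]
force: [0.4, -0.7, -0.2]
grip_width: 0.0899
grip_force: 0.0
time_s: 23.95
ee_pos: [0.495, 0.3997, 0.2378]
eef_rot: [3.141, 0.002, 0.236]
force: [0.1, -1.1, -0.4]
grip_width: 0.0942
grip_force: 0.0
2740 (array([496.8, 401.2]), array([99.1, 23.9]), 13.7) 0.09027321980309577
629 (array([496.6, 401.1]), array([138.5,  28. ]), 13.6) 0.030358148229275128
[ 2.43560823  0.59493767 -1.13253954]
```

```bash
python3 -c "
from station import ticket
print(ticket.hand_in())"
```

```text
the job is handed in; nothing more can be done
None
```

All three pieces are in the tray, the scraper stands upright and released on the counter at about its starting place, and the job was handed in at about 24 s; the hand-in gave no verdict.

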